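# Index the filter wheel and lock it

### The job

The filter wheel on the desk stand spins freely. Turn it by its rim until the one notch in the rim, hidden in the housing at the start, stands at the very top between the two towers, and let the wheel come to rest. Then lay the lock bar, grip up, across the towers so that it sits fully down in both saddles and in the notch, let go of it, and leave the other things on the desk where they are.

Things in the scene. Friction and masses are not known exactly. Their poses are not given: they have to be found in the camera images.
- wheel_stand: fixed stand: dark base plate 170 (x) x 160 (y) x 8 mm; origin at the centre of its underside. A grey open-topped housing, 156 x 30 mm, top 100 mm up, holds the lower part of the filter wheel. Two aluminium towers (44 mm along x, 8 mm thick) at y = +64 and -64 mm, 52 mm clear of the wheel's faces, horns 157 mm high. Wheel axle along the stand's y. Place and yaw vary
- axle (a point): centre of the wheel, 80 mm above the stand's origin; turned with the stand. The aluminium wheel lies in the stand's x-z plane: 140 mm in diameter, 16 mm thick, flat-faced, top of its rim 150 mm above the desk; the bare rim can be pinched from above across its two faces (along the stand's y). Six small windows lie flush in it
- index_wheel (a joint): wheel angle, rad; 0 (or any whole turn) = notch at the very top; grows as the top of the wheel moves toward the stand's +x; no stops, turns either way. It stays where it is left (0.02 N m bearing friction) and coasts only briefly. The notch starts hidden in the housing, 1.5 to 3.14 rad from the top on either side
- notch (a point): point on the wheel at the mouth of its one rim notch, 70 mm from the axle, mid-thickness. The notch goes right across the rim, 22 mm wide at the mouth, 17 mm at the floor, 11 mm deep
- saddle (a point): where the lock bar's origin lies when fully seated, along the stand's y either way round: 134 mm above the stand's origin. Each tower top has a tapering saddle slot, floor 140 mm above the desk, 13 mm wide (stand's x) at the floor, about 21 mm at the mouth; the bar rests on both floors, its end plates hanging outside the towers with 4 mm play at each end
- lock_bar: steel bar 152 mm long (y), 9 mm wide (x), standing on a 24 x 4 x 20 mm plate at each end; upright black grip tab in the middle, 12 mm (x) x 26 mm (y), free from 18 to 51 mm above the origin. Origin: centre of its underside, level with the feet of the end plates; the bar itself spans 6 to 18 mm above it. About 130 g
- beaker: bystander: small glass beaker, 57 mm wide, 66 mm high; origin at the centre of its underside
- petri_dish: bystander: clear dish with lid, 55 mm wide, 14 mm high; origin at the centre of its underside
- cuvette_block: bystander: black block with square pockets, 34 x 80 x 27 mm; origin at the centre of its underside
- pen: bystander: black pen, 145 mm long (its y), lying on the desk; origin at the centre of its underside
There are look-alikes about, which are no part of the job. Several things have the shape of the lock_bar; the one meant has the colours described above.

How it is judged:
By the outcome, as a careful person would: the job done as asked, in the order asked, and still so for the second after the job is handed in, with the robot touching nothing.
It also fails if it takes over 67 s, if anything falls off the work surface, if the arm or the gripper's body presses on something with over 40 N, if the wrist force passes 120 N, or if a joint passes its speed limit or range.

### The arm

A 6-joint arm with a two-finger parallel gripper is mounted at the origin on a cart in front of the work surface, level with it; the furniture and walls round the work are solid. World frame = base frame: x ahead of the robot, y to its left, z up, the work surface at z = 0. Lengths are in m, angles in rad, forces in N, time in s.
With the tool pointing down it reaches from about 0.15 to 0.775 m from the base axis. Payload 6.1 kg.
Tool frame: the origin (TCP) lies midway between the tips of the shut fingers; the grasp point (between the pads) lies 19 mm behind it; z points along the fingers, y is the line along which they close (so a half turn about z gives the same grasp; the last joint's range is limited). The gripper opens to 85 mm and grips with 20 to 120 N. Pads are 22 mm wide; open, the fingers measure 114 mm over their backs; the gripper's body (76 mm by 85 mm) begins 54 mm behind the grasp point. The pads swing forward as they close: fully open they stand 13 mm farther back than shut.
Start: joints at [-1.254, 0.126, -0.04, 1.405, 0, 1.571], TCP at [0.164, -0.499, 0.231] pointing down, gripper open.
Joint ranges: [-2.72, 2.72], [-0.95, 1.95], [-1.27, 1.35], [-1.78, 2.02], [-1.46, 1.47], [-3.14, 3.14]. Speed limits (rad/s): [2.39, 2.39, 3.01, 3.14, 3.14, 3.14].

### API

Orientations are given as [roll, pitch, yaw] about the fixed x, y, z axes, in that order (R = Rz(yaw) Ry(pitch) Rx(roll)).
In Python, from station import env, grab_frame, calibration, models gives the robot as it stands.
- The arm moves only by the tool apply_moves, never from a script. Its argument "increments" is a list of rows, each a list of 7 numbers: the turn, a rotation vector about the world's x, y, z in degrees, then the shift along the world's x, y, z in mm, then the closure in counts, from 0 (fully open) to 255 (shut). A call has 1 to 20 rows; each row shifts and turns the commanded pose from where the row before left it; what a row does not reach is not made up. A row lasts 1/10 s, in which the tool goes at most 50 mm and 8.59 degrees, less where a joint would pass 70% of its speed; a pose out of reach is approached as far as the arm can. A call with a gripper value outside its range is refused whole. The fingers move at their own pace and stop on an object; "newtons" is the grip in N (left out, the last holds). Time passes only in rows, so rows that do not move let the fingers close. It gives the time, the measured TCP pose, the force, the opening and the grip force at its end, in the units of the state.
- env.state(): the state, without advancing time (a new reading comes with each control period).
- grab_frame(name): name is "scene" or "top" or "wrist"; returns the picture (400x640x3 uint8, red, green, blue); there is no depth.
- calibration(name): a dict with "vfov" (degrees; the focal length in pixels is half the picture's height over the tangent of half this angle, whatever the lens; pixels are square), "cx", "cy" (the principal point, pixels), "dist_coeffs" ([k1, k2, p1, p2, k3] as OpenCV has them; the pictures are not rectified), "T" (4x4, takes a point from camera to world coordinates). Camera axes: x right, y down, z forward; pixel columns grow to the right and rows downward; lengths in m; the calibration is good to about 2 mm. A picture is of the moment at which its call begins: read the wrist's pose just before it. calibration takes no time and is no camera call; for the wrist camera it gives the pose at the moment of the call.
- env.hand_in(): hands the job in; it is judged then, once.
Trained networks look in the newest picture that a camera, given by its name, has taken for a name from the list of things; names that differ only in an ending like _2 or _b are one class to them, and where a whole thing is asked for, a point or a joint stands for the part that bears it (a point fixed in the world has none). Each returns a list of dicts, best first, with "p" (0 to 1); they miss things now and then, are a little off and sometimes report something else, mostly with a low value. They report only what shows in the picture. A call takes as long as a camera call. They do not tell look-alikes from the thing itself.
- models.spot_in(camera, thing): "box" ([left, top, width, height] in pixels, round what is visible of it).
- models.silhouettes(camera, thing): "region" (400x640 bool, what is visible of it) and "box" ([left, top, width, height] in pixels, round what is visible of it).
- models.mark_of(camera, thing): "uv" ([column, row] in pixels: a listed point, or the origin of a listed thing).
The state is a dict: "time_s": time; "qpos": joint angles; "joint_velocities": joint speeds; "effort": joint torques, N m; "tool_pos": TCP position; "ee_rot": TCP orientation; "force": force on the tool from outside, world axes, zero at the start; "torque": the same for the moment, N m; "gripper_width": finger opening in m; "grasp_force": force on a finger pad.
Only numpy, scipy, OpenCV 4.12 (cv2) and the standard library are available. Lean on these libraries where they do the work, as an engineer would, in place of code of your own. Each camera call takes 0.05 s, during which the arm holds its last target. There are 200 camera calls.

## Working session

There is one attempt and no reset: what is moved stays moved. The work goes in short steps, Python scripts to look and compute and a tool call to move; the robot and the scene stay as the last step left them, time stands still between calls to the robot, and variables do not carry over. Pictures are saved under pics/ and viewed, at most 13 in all, crops included, and the job is handed in when it is done.

Besides the shell and the picture viewer there is one more tool, called after "Emit:" as name([rows], argument=value, ...), one row to a line, values as JSON. apply_moves: Moves the arm, as the interface text tells. Its arguments: {"type":"object","properties":{"increments":{"type":"array"},"newtons":{"type":"number"}},"required":["increments"]}

```bash
mkdir -p pics; ls
cat > h.py <<'E'
import numpy as np, cv2
from station import env, grab_frame, calibration, models
def cal(n):
    c=calibration(n); f=200/np.tan(np.radians(c["vfov"])/2)
    return np.array([[f,0,c["cx"]],[0,f,c["cy"]],[0,0,1]]),np.array(c["dist_coeffs"],float),np.array(c["T"])
def proj(n,P,c=None):
    K,d,T=c or cal(n); P=np.atleast_2d(np.array(P,float)); Ti=np.linalg.inv(T)
    return cv2.projectPoints((P@Ti[:3,:3].T+Ti[:3,3]).reshape(-1,1,3),np.zeros(3),np.zeros(3),K,d)[0].reshape(-1,2)
def ray(n,uv,c=None):
    K,d,T=c or cal(n); u=cv2.undistortPoints(np.array(uv,float).reshape(-1,1,2),K,d).reshape(-1,2)
    r=np.c_[u,np.ones(len(u))]@T[:3,:3].T
    return T[:3,3],r
def atz(n,uv,z,c=None):
    o,r=ray(n,uv,c); return o+r*((z-o[2])/r[:,2])[:,None]
def save(n,img): cv2.imwrite("pics/"+n,cv2.cvtColor(img,cv2.COLOR_RGB2BGR))
E
python3 - <<'E'
from h import *
ims=[]
a=grab_frame("scene"); 
for t in ["wheel_stand","lock_bar","notch","axle","saddle"]:
    if t in("wheel_stand","lock_bar"):
        for r in models.spot_in("scene",t): print("scene",t,np.round(r["box"]),round(r["p"],2))
    else:
        for r in models.mark_of("scene",t): print("scene",t,np.round(r["uv"]),round(r["p"],2))
b=grab_frame("top")
for t in ["wheel_stand","lock_bar","saddle","axle","beaker","petri_dish","cuvette_block","pen"]:
    for r in models.mark_of("top",t):
        z={"saddle":.134,"axle":.08}.get(t,0)
        print("top",t,np.round(r["uv"]),round(r["p"],2),np.round(atz("top",r["uv"],z),3))
print(calibration("top")["T"],calibration("scene")["T"])
save("a.png",a);save("b.png",b)
E
```

```text
pics
scene wheel_stand [339. 174.  64.  68.] 0.97
scene lock_bar [189. 281.  53.  51.] 0.95
scene lock_bar [201. 234.  38.  41.] 0.9
scene lock_bar [261. 239.  48.  34.] 0.6
scene axle [373. 197.] 0.86
scene saddle [375. 184.] 0.57
top wheel_stand [386. 213.] 0.75 [[0.548 0.01  0.   ]]
top lock_bar [293. 219.] 0.73 [[0.533 0.315 0.   ]]
top lock_bar [242. 193.] 0.68 [[0.62  0.478 0.   ]]
top lock_bar [295. 259.] 0.67 [[0.405 0.307 0.   ]]
top lock_bar [219. 247.] 0.6 [[0.449 0.552 0.   ]]
top saddle [393. 205.] 0.9 [[0.557 0.016 0.134]]
top axle [388. 210.] 0.87 [[0.548 0.019 0.08 ]]
top beaker [332. 158.] 0.69 [[0.731 0.184 0.   ]]
top beaker [288. 168.] 0.33 [[0.702 0.327 0.   ]]
top petri_dish [370. 148.] 0.48 [[0.764 0.054 0.   ]]
top cuvette_block [289. 169.] 0.67 [[0.699 0.325 0.   ]]
top pen [404. 264.] 0.48 [[ 0.382 -0.04   0.   ]]
[[-0.01898206 -0.99052577  0.13600877  0.42525395]
 [-0.99977354  0.01749584 -0.01211451  0.24218177]
 [ 0.00962015 -0.13620792 -0.99063356  1.25062006]
 [ 0.          0.          0.          1.        ]] [[-0.55140056 -0.4296789   0.71507585 -0.2262427 ]
 [-0.8339176   0.26003983 -0.48678612  0.76186599]
 [ 0.02321352 -0.86472847 -0.5017029   0.68014881]
 [ 0.          0.          0.          1.        ]]
```

Run:
```python
import cv2,numpy as np
a=cv2.imread("pics/a.png")[150:350,150:450];b=cv2.imread("pics/b.png")[130:290,190:450]
a=cv2.resize(a,(800,533),interpolation=3);b=cv2.resize(b,(800,492),interpolation=3)
cv2.imwrite("pics/a2.png",a);cv2.imwrite("pics/b2.png",b)
```

```text
(no output)
```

View pics/a2.png

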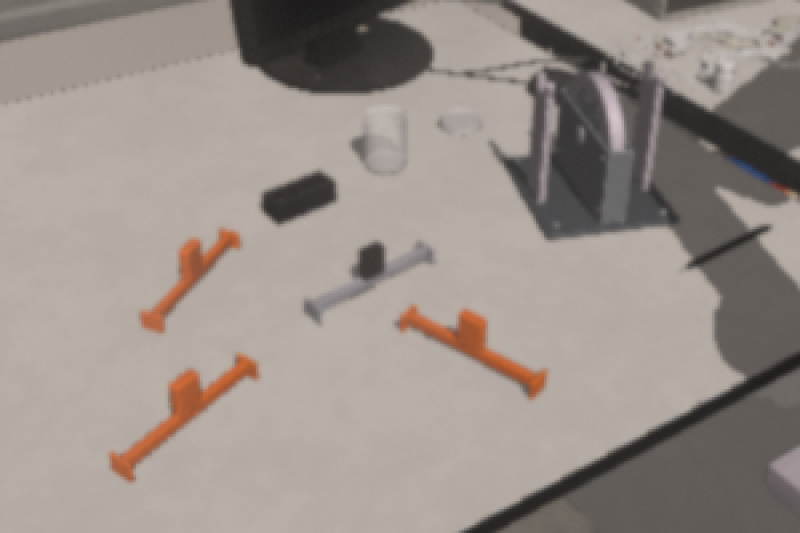

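View pics/b2.png

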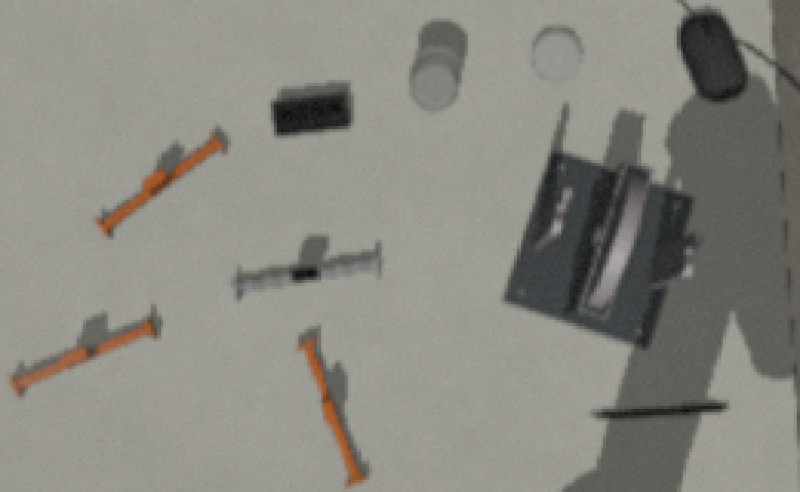

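Candidates in the top view: the orange-gripped, orange bars at about (242,189), (218,244) and (297,260) are look-alikes; the steel bar with the black grip at about (289,219) is the one described. The two crops show this clearly (scene pixel of the steel bar about (289,248)). The stand is at top (387,212), with its wheel plane nearly along world x.

Run:
```python
from h import *
c=np.array([[555,150],[693,197],[645,345],[505,300]])/3.077+[190,130]
p=atz("top",c,.008); print("base corners",np.round(p,3),p.mean(0))
for i in range(4): e=p[(i+1)%4]-p[i]; print(np.linalg.norm(e),np.degrees(np.arctan2(e[1],e[0])))
e=atz("top",np.array([[238,283],[379,260]])/3.077+[190,130],.014); d=e[0]-e[1]; print("bar",e,np.linalg.norm(d),np.degrees(np.arctan2(d[1],d[0])),e.mean(0))
g=atz("top",np.array([[305,272]])/3.077+[190,130],.051);print("grip",g)
s=env.state(); print({k:np.round(s[k],3) for k in("time_s","tool_pos","ee_rot","gripper_width","force","qpos")})
print(np.round(calibration("wrist")["T"],3), calibration("wrist")["vfov"])
```

```text
base corners [[ 0.66   0.06   0.008]
 [ 0.607 -0.085  0.008]
 [ 0.452 -0.026  0.008]
 [ 0.502  0.118  0.008]] [0.55502873 0.01654502 0.008     ]
0.1535589544992757 -110.1704466660689
0.16497407483205626 159.35999320011535
0.1522545754724681 71.08205769803071
0.16829660450099185 -20.174277252228467
bar [[0.52394979 0.39473616 0.014     ]
 [0.54525581 0.24815731 0.014     ]] 0.14811922542974237 98.27032481980676 [0.5346028  0.32144674 0.014     ]
grip [[0.53087182 0.32273253 0.051     ]]
{'time_s': np.float64(0.75), 'tool_pos': array([ 0.164, -0.499,  0.231]), 'ee_rot': array([ 3.141, -0.   ,  0.317]), 'gripper_width': np.float64(0.086), 'force': array([-0.193,  1.145, -0.425]), 'qpos': array([-1.254,  0.126, -0.04 ,  1.405,  0.   ,  1.571])}
[[ 0.312 -0.916 -0.254  0.227]
 [-0.95  -0.301 -0.084 -0.478]
 [ 0.001  0.267 -0.964  0.374]
 [ 0.     0.     0.     1.   ]] 58.34494304774038
```

Emit:
apply_moves([
  [0,0,-2.4,24.3,32.2,4.3,120],
  [0,0,-2.4,24.3,32.2,4.3,120],
  [0,0,-2.4,24.3,32.2,4.3,120],
  [0,0,-2.4,24.3,32.2,4.3,120],
  [0,0,-2.4,24.3,32.2,4.3,120],
  [0,0,-2.4,24.3,32.2,4.3,120],
  [0,0,-2.4,24.3,32.2,4.3,120],
  [0,0,-2.4,24.3,32.2,4.3,120],
  [0,0,-2.4,24.3,32.2,4.3,120],
  [0,0,-2.4,24.3,32.2,4.3,120],
  [0,0,-2.4,24.3,32.2,4.3,120],
  [0,0,-2.4,24.3,32.2,4.3,120],
  [0,0,-2.4,24.3,32.2,4.3,120],
  [0,0,-2.4,24.3,32.2,4.3,120],
  [0,0,-2.4,24.3,32.2,4.3,120],
  [0,0,-2.4,24.3,32.2,4.3,120],
  [0,0,0,0,0,0,120],
  [0,0,0,0,0,0,120],
])

```text
time_s: 2.55
tool_pos: [0.5308, -0.0854, 0.2998]
ee_rot: [-3.061, 0.002, -0.203]
force: [-0.8, -0.2, -1.2]
gripper_width: 0.0455
grasp_force: 0.0
```

```bash
cat > w.py <<'E'
from h import *
import sys
s=env.state(); print({k:np.round(s[k],4).tolist() for k in("time_s","tool_pos","ee_rot","gripper_width","force")})
c=cal("wrist"); im=grab_frame("wrist"); save(sys.argv[1],im)
for t,z in [a.split("=") for a in sys.argv[2:]]:
    for r in models.mark_of("wrist",t): print(t,np.round(r["uv"],1),round(r["p"],2),np.round(atz("wrist",r["uv"],float(z),c),4).tolist())
np.savez("last.npz",K=c[0],d=c[1],T=c[2])
E
python3 w.py c.png saddle=.134 axle=.08 notch=.15 wheel_stand=0
```

```text
{'time_s': 2.55, 'tool_pos': [0.5308, -0.0854, 0.2998], 'ee_rot': [-3.0612, 0.0025, -0.2027], 'gripper_width': 0.0455, 'force': [-0.8008, -0.2416, -1.169]}
saddle [225.7 177.5] 0.94 [[0.5533, 0.016, 0.134]]
axle [244.1 167.7] 0.62 [[0.5525, 0.0156, 0.08]]
wheel_stand [261.6 152.9] 0.86 [[0.5572, 0.0163, 0.0]]
```

View pics/c.png

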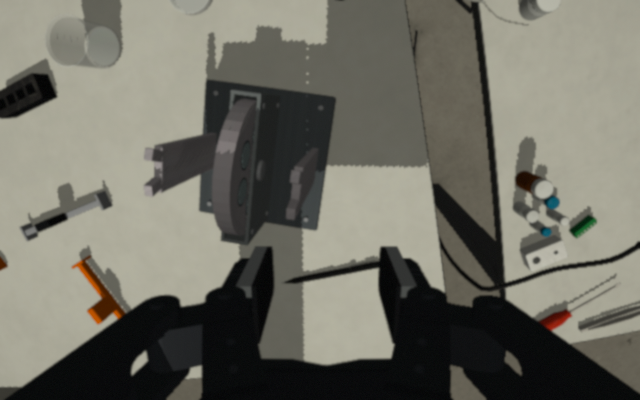

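The wrist picture shows the stand with its base corners at about (207,80), (335,97), (316,229); the wheel from (245,95) to (235,240), no notch visible; the steel bar with black grip at (66,216).

Run:
```python
from h import *
z=np.load("last.npz"); c=(z["K"],z["d"],z["T"])
p=atz("wrist",[[207,80],[335,97],[316,229]],.008,c)
print(np.round(p,4),(p[0]+p[2])/2)
for a,b in((1,0),(2,1)):
    e=p[b]-p[a]; print(np.linalg.norm(e),np.degrees(np.arctan2(e[1],e[0])))
s=env.state(); print({k:np.round(s[k],4).tolist() for k in("time_s","tool_pos","ee_rot","qpos","force","joint_velocities")})
```

```text
[[ 0.6568  0.0587  0.008 ]
 [ 0.605  -0.088   0.008 ]
 [ 0.4486 -0.0319  0.008 ]] [0.55272498 0.01339392 0.008     ]
0.1556384359544945 70.54602259660112
0.1661064340505294 -19.73321215046106
{'time_s': 2.8, 'tool_pos': [0.5304, -0.0853, 0.3004], 'ee_rot': [-3.0608, 0.0013, -0.203], 'qpos': [-0.204, 0.1609, 0.1507, 1.5619, 0.0808, 3.1406], 'force': [0.7483, -0.5163, 0.0573], 'joint_velocities': [0.0001, 0.0009, 0.0039, 0.0001, -0.0006, -0.0002]}
```

Emit:
apply_moves([
  [-4.53,0.93,0,0,0,0,120],
  [0,0,8.5,1.2,5.3,0,120],
  [0,0,8.5,1.2,5.3,0,120],
  [0,0,8.5,1.2,5.3,0,120],
  [0,0,8.5,1.2,5.3,0,120],
  [0,0,8.5,1.2,5.3,0,120],
  [0,0,8.5,1.2,5.3,0,120],
  [0,0,8.5,1.2,5.3,0,120],
  [0,0,8.5,1.2,5.3,0,120],
  [0,0,8.5,1.2,5.3,0,120],
  [0,0,8.5,1.2,5.3,0,120],
  [0,0,8.5,1.2,5.3,0,120],
  [0,0,8.5,1.2,5.3,0,120],
  [0,0,8.5,1.2,5.3,0,120],
  [0,0,8.5,1.2,5.3,0,120],
  [0,0,8.5,1.2,5.3,0,120],
  [0,0,8.5,1.2,5.3,0,120],
  [0,0,8.5,1.2,5.3,0,120],
  [0,0,8.5,1.2,5.3,0,120],
  [0,0,8.5,1.2,5.3,0,120],
])

```text
time_s: 4.8
tool_pos: [0.5513, 0.004, 0.3004]
ee_rot: [-3.132, 0.002, 2.64]
force: [-0.4, 0.2, 0.0]
gripper_width: 0.0451
grasp_force: 0.0
```

Emit:
apply_moves([
  [0,0,8.0,0,0,-20,120],
  [0,0,2.4,0,0,-20,120],
  [0,0,0,0,0,0,120],
])

```text
time_s: 5.1
tool_pos: [0.5502, 0.0039, 0.2579]
ee_rot: [-3.131, -0.002, 2.815]
force: [-0.2, 1.0, -0.1]
gripper_width: 0.0451
grasp_force: 0.0
```

```bash
python3 w.py d.png saddle=.134 axle=.08 notch=.15
```

```text
{'time_s': 5.1, 'tool_pos': [0.5502, 0.0039, 0.2579], 'ee_rot': [-3.1308, -0.0021, 2.815], 'gripper_width': 0.0451, 'force': [-0.2279, 1.0363, -0.0763]}
saddle [344.9 193.6] 0.94 [[0.5532, 0.0166, 0.134]]
axle [341.7 177. ] 0.55 [[0.551, 0.0165, 0.08]]
notch [338.  164.8] 0.18 [[0.5276, 0.0191, 0.15]]
```

View pics/d.png

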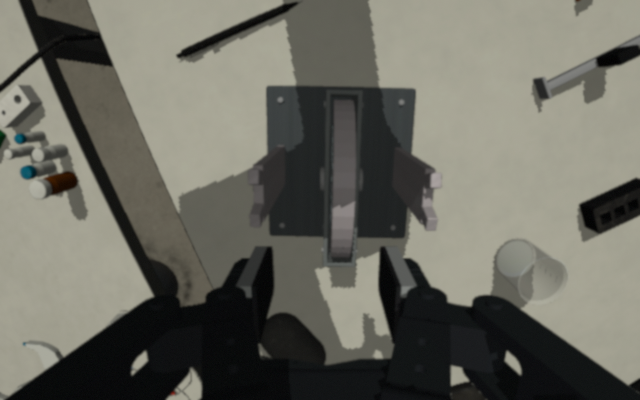

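The wrist view shows the wheel centred at column 343, rows 95–262, aligned with the fingers, and no notch on the exposed rim; the camera looks over the stand's −x half, so I roll the top toward +x.

Emit:
apply_moves([
  [0.57,-0.2,-1.0,-17.5,13,-20,120],
  [0,0,0,-17.4,12.9,-20,120],
  [0,0,0,0,0,-37,120],
  [0,0,0,0,0,-37,120],
  [0,0,0,0,0,-35.5,120],
  [0,0,0,0,0,0,120],
], newtons=25)

```text
time_s: 5.9
tool_pos: [0.5142, 0.0297, 0.1073]
ee_rot: [-3.14, -0.004, 2.797]
force: [-1.1, 1.4, 0.1]
gripper_width: 0.0451
grasp_force: 0.0
```

Emit:
apply_moves([
  [0,0,0,0,0,0,255],
  [0,0,0,0,0,0,255],
  [0,0,0,0,0,0,255],
  [0,0,0,0,0,0,255],
])

```text
time_s: 6.3
tool_pos: [0.5176, 0.028, 0.1133]
ee_rot: [-3.14, 0.005, 2.796]
force: [-3.4, -6.7, 2.8]
gripper_width: 0.0156
grasp_force: 30.0
```

Emit:
apply_moves([
  [0,0,0,8.33,-2.98,6.2,255],
  [0,0,0,9.23,-3.3,4.6,255],
  [0,0,0,9.82,-3.52,2.8,255],
  [0,0,0,10.14,-3.63,0.9,255],
  [0,0,0,10.14,-3.63,-0.9,255],
  [0,0,0,9.82,-3.52,-2.8,255],
  [0,0,0,9.23,-3.3,-4.6,255],
  [0,0,0,8.33,-2.98,-6.2,255],
  [0,0,0,0,0,0,255],
])

```text
time_s: 7.2
tool_pos: [0.5927, 0.001, 0.1123]
ee_rot: [-3.14, 0.004, 2.796]
force: [-1.8, -6.8, -3.1]
gripper_width: 0.0154
grasp_force: 27.8
```

```bash
python3 w.py e.png notch=.12
```

```text
{'time_s': 7.2, 'tool_pos': [0.5927, 0.001, 0.1123], 'ee_rot': [-3.14, 0.0036, 2.7961], 'gripper_width': 0.0154, 'force': [-1.7855, -6.7626, -3.0797]}
```

View pics/e.png

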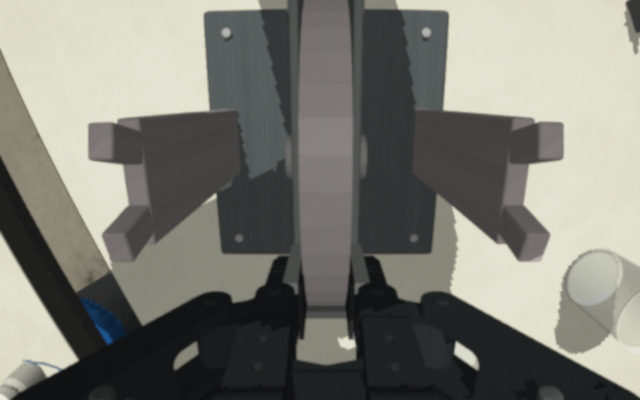

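The grip holds, the rim turned about 75°; no notch between the housing and the fingers (rim at columns 300–352). Next stroke.

Emit:
apply_moves([
  [0,0,0,0,0,0,120],
  [0,0,0,0,0,0,120],
  [0,0,0,0,0,0,120],
  [0,0,0,-25,9,0,120],
  [0,0,0,-25,9,0,120],
  [0,0,0,-25,8.9,0,120],
  [0,0,0,0,0,0,120],
  [0,0,0,0,0,0,255],
  [0,0,0,0,0,0,255],
  [0,0,0,0,0,0,255],
  [0,0,0,0,0,0,255],
  [0,0,0,8.33,-2.98,6.2,255],
  [0,0,0,9.23,-3.3,4.6,255],
  [0,0,0,9.82,-3.52,2.8,255],
  [0,0,0,10.14,-3.63,0.9,255],
  [0,0,0,10.14,-3.63,-0.9,255],
  [0,0,0,9.82,-3.52,-2.8,255],
  [0,0,0,9.23,-3.3,-4.6,255],
  [0,0,0,8.33,-2.98,-6.2,255],
  [0,0,0,0,0,0,255],
])

```text
time_s: 9.3
tool_pos: [0.5923, 0.0011, 0.1093]
ee_rot: [-3.14, 0.0, 2.796]
force: [-0.8, -4.2, -4.1]
gripper_width: 0.0152
grasp_force: 28.4
```

```bash
python3 w.py f.png notch=.12; python3 -c "
import cv2,numpy as np
a=cv2.imread('pics/e.png').astype(int);b=cv2.imread('pics/f.png').astype(int)
print(np.c_[np.arange(0,260,6),a[:260:6,320:332].mean((1,2)).round(),b[:260:6,320:332].mean((1,2)).round()].astype(int).tolist())"
```

```text
{'time_s': 9.3, 'tool_pos': [0.5923, 0.0011, 0.1093], 'ee_rot': [-3.1395, 0.0, 2.796], 'gripper_width': 0.0152, 'force': [-0.796, -4.1907, -4.0781]}
notch [325.6  44.7] 0.82 [[0.5093, 0.0306, 0.12]]
[[0, 101, 104], [6, 104, 105], [12, 109, 110], [18, 110, 110], [24, 110, 109], [30, 114, 96], [36, 114, 98], [42, 115, 97], [48, 115, 96], [54, 117, 97], [60, 118, 108], [66, 118, 110], [72, 118, 112], [78, 118, 115], [84, 119, 121], [90, 121, 121], [96, 121, 122], [102, 121, 122], [108, 121, 123], [114, 121, 125], [120, 130, 131], [126, 131, 131], [132, 131, 131], [138, 131, 132], [144, 132, 132], [150, 132, 133], [156, 126, 129], [162, 125, 128], [168, 125, 128], [174, 124, 128], [180, 124, 127], [186, 124, 126], [192, 121, 121], [198, 117, 120], [204, 117, 120], [210, 117, 120], [216, 118, 119], [222, 117, 119], [228, 114, 116], [234, 114, 116], [240, 114, 116], [246, 114, 116], [252, 113, 116], [258, 109, 111]]
```

```bash
cat > n.py <<'E'
from h import *
from scipy.optimize import least_squares
import sys
O=np.array([.553,.0163,.08]); y=np.radians(-19.7); u=np.array([np.cos(y),np.sin(y),0]); k=np.array([0,0,1])
def P(phi,r=.07): return O+r*np.sin(phi)*u+r*np.cos(phi)*k
if __name__=="__main__":
    z=np.load("last.npz"); c=(z["K"],z["d"],z["T"])
    for a in sys.argv[1:]:
        uv=np.array([float(t) for t in a.split(",")])
        s=least_squares(lambda p:(proj("w",P(p[0]),c)[0]-uv),[-.5]); print(a,np.degrees(s.x),s.fun.round(1))
E
python3 n.py 325.6,44.7 325.6,27 325.6,57
```

```text
325.6,44.7 [-38.74229234] [ 3.9 -0. ]
325.6,27 [-45.66435655] [ 3.8 -0. ]
325.6,57 [-34.67884435] [ 3.9 -0. ]
```

Emit:
apply_moves([
  [0,0,0,0,0,0,120],
  [0,0,0,0,0,0,120],
  [0,0,0,0,0,0,120],
  [0,0,0,-18.75,6.7,7.2,120],
  [0,0,0,-18.75,6.7,7.3,120],
  [0,0,0,0,0,0,120],
  [0,0,0,0,0,0,255],
  [0,0,0,0,0,0,255],
  [0,0,0,0,0,0,255],
  [0,0,0,0,0,0,255],
  [0,0,0,10.14,-3.63,-0.9,255],
  [0,0,0,9.82,-3.52,-2.8,255],
  [0,0,0,9.23,-3.3,-4.6,255],
  [0,0,0,7.55,-2.7,-5.5,255],
  [0,0,0,0,0,0,255],
  [0,0,0,0,0,0,255],
])

```text
time_s: 11.0
tool_pos: [0.5915, 0.0014, 0.1103]
ee_rot: [-3.139, 0.001, 2.796]
force: [0.1, -6.3, -2.0]
gripper_width: 0.0156
grasp_force: 30.9
```

```bash
python3 w.py g.png notch=.15
python3 - <<'E'
import cv2
a=cv2.imread('pics/g.png')[60:300,60:600]; cv2.imwrite('pics/g2.png',cv2.resize(a,(800,356),interpolation=2))
E
```

```text
{'time_s': 11.0, 'tool_pos': [0.5915, 0.0014, 0.1103], 'ee_rot': [-3.1394, 0.0013, 2.7963], 'gripper_width': 0.0156, 'force': [0.0936, -6.2841, -2.037]}
notch [326.3 189.9] 0.65 [[0.5505, 0.0161, 0.15]]
```

View pics/g2.png

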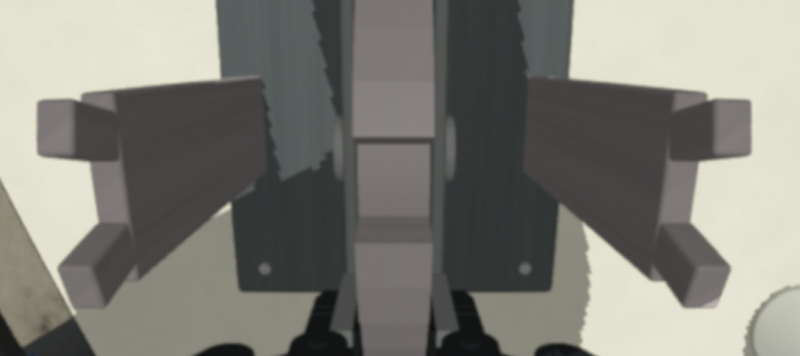

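```bash
python3 n.py 326,153.1 326,223.3 326.3,189.9
python3 - <<'E'
from n import *
z=np.load("last.npz"); c=(z["K"],z["d"],z["T"]); v=np.cross(k,u)
B=O-[0,0,.08]
for x in(-.022,.022):
  for yy in(-.068,-.06,.06,.068):
    print(x,yy,((proj("w",B+x*u+yy*v+.157*k,c)[0]-[60,60])*1.4815).round(0))
for x in (-.011,.011): print("notch edge",((proj("w",B+x*u+.1491*k,c)[0]-[60,60])*1.4815).round(0))
E
```

```text
326,153.1 [-10.69177403] [3.7 0. ]
326,223.3 [6.79189045] [3.6 0. ]
326.3,189.9 [-1.86431313] [3.4 0. ]
-0.022 -0.068 [32. 99.]
-0.022 -0.06 [72. 98.]
-0.022 0.06 [727.  97.]
-0.022 0.068 [767.  99.]
0.022 -0.068 [ 70. 316.]
0.022 -0.06 [106. 316.]
0.022 0.06 [693. 316.]
0.022 0.068 [729. 316.]
notch edge [400. 148.]
notch edge [399. 254.]
```

The notch shows between crop rows 138 and 242, about 1–2° short of the top (horns mid-row about 203, notch mid-row about 190). Nudge, release, lift and re-measure.

Emit:
apply_moves([
  [0,0,0,1.2,-0.4,-1.0,255],
  [0,0,0,0,0,0,255],
  [0,0,0,0,0,0,120],
  [0,0,0,0,0,0,120],
  [0,0,0,0,0,0,120],
  [0,0,0,0,0,40,120],
  [0,0,0,0,0,30,120],
  [0,0,0,0,0,0,120],
])

```text
time_s: 11.9
tool_pos: [0.5946, 0.0031, 0.1851]
ee_rot: [3.138, 0.009, 2.798]
force: [0.3, 0.7, 0.1]
gripper_width: 0.0452
grasp_force: 0.0
```

```bash
python3 w.py i.png notch=.15 saddle=.134
python3 - <<'E'
import cv2
from n import *
z=np.load("last.npz"); c=(z["K"],z["d"],z["T"]); v=np.cross(k,u);B=O-[0,0,.08]
a=cv2.imread('pics/i.png')[90:270,140:510]; cv2.imwrite('pics/i2.png',cv2.resize(a,None,fx=2.16,fy=2.16,interpolation=2))
f=lambda x,y,h:((proj("w",B+x*u+y*v+h*k,c)[0]-[140,90])*2.16).round(0)
for x in(-.022,.022):
  for yy in(-.068,.068): print(x,yy,f(x,yy,.157))
print("notch mouth",f(-.011,0,.1491),f(.011,0,.1491),"floor",f(-.0085,0,.139),f(.0085,0,.139))
E
```

```text
{'time_s': 11.9, 'tool_pos': [0.5946, 0.0031, 0.1851], 'ee_rot': [3.1377, 0.0087, 2.7978], 'gripper_width': 0.0452, 'force': [0.2852, 0.6962, 0.0646]}
notch [318.6 147.6] 0.76 [[0.5495, 0.0153, 0.15]]
saddle [322.7 147.1] 0.7 [[0.5518, 0.0165, 0.134]]
-0.022 -0.068 [81. 43.]
-0.022 0.068 [708.  43.]
0.022 -0.068 [101. 238.]
0.022 0.068 [689. 238.]
notch mouth [395.  89.] [395. 184.] floor [395.  96.] [395. 165.]
```

View pics/i2.png

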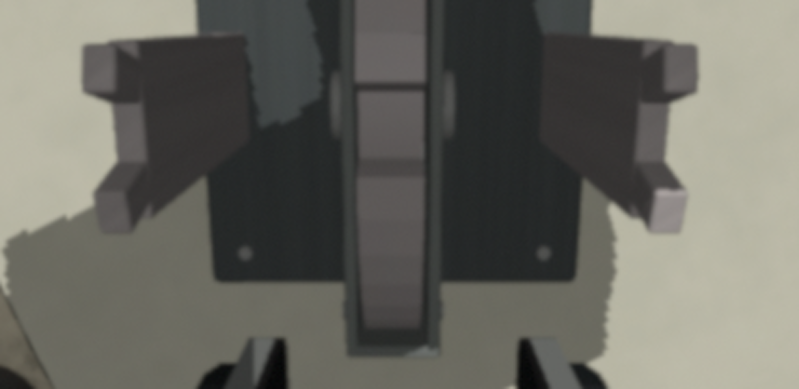

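Horn tops span crop rows 45–232 and columns 83–697; the notch spans about rows 87–175 (predicted 89–184 at the very top), so it seems about 1° short. I'll check with a grey profile.

```bash
python3 - <<'E'
import cv2
from n import *
from scipy.optimize import least_squares
a=cv2.imread('pics/i.png',0).astype(float)
p=a[118:182,312:330].mean(1); print([f"{i+118}:{x:.0f}" for i,x in enumerate(p)])
for c0,c1 in((182,192),(187,200),(450,460),(444,454)):
    q=a[100:206,c0:c1].mean(1); print(c0,[f"{i+100}:{q[i]:.0f}" for i in list(range(0,30))+list(range(70,106))])
E
sed -i '/^if __name__/,$d' n.py
```

```text
['118:101', '119:101', '120:101', '121:101', '122:101', '123:102', '124:102', '125:101', '126:98', '127:88', '128:71', '129:57', '130:52', '131:60', '132:76', '133:90', '134:94', '135:95', '136:95', '137:94', '138:94', '139:94', '140:94', '141:94', '142:93', '143:93', '144:93', '145:92', '146:92', '147:92', '148:91', '149:91', '150:91', '151:91', '152:90', '153:90', '154:90', '155:89', '156:89', '157:89', '158:88', '159:88', '160:88', '161:86', '162:83', '163:77', '164:72', '165:70', '166:70', '167:71', '168:71', '169:72', '170:72', '171:77', '172:84', '173:88', '174:89', '175:89', '176:89', '177:89', '178:89', '179:89', '180:89', '181:89']
182 ['100:182', '101:182', '102:182', '103:182', '104:181', '105:181', '106:180', '107:179', '108:173', '109:153', '110:120', '111:97', '112:94', '113:95', '114:95', '115:95', '116:95', '117:95', '118:96', '119:96', '120:96', '121:97', '122:98', '123:98', '124:99', '125:100', '126:100', '127:100', '128:100', '129:100', '170:158', '171:150', '172:142', '173:134', '174:125', '175:117', '176:110', '177:103', '178:100', '179:100', '180:102', '181:102'
[... 1651 characters left out ...]
 ['100:180', '101:180', '102:180', '103:180', '104:180', '105:180', '106:178', '107:170', '108:149', '109:120', '110:98', '111:89', '112:84', '113:82', '114:80', '115:79', '116:79', '117:80', '118:80', '119:80', '120:80', '121:80', '122:80', '123:80', '124:80', '125:81', '126:81', '127:82', '128:82', '129:83', '170:95', '171:88', '172:82', '173:77', '174:74', '175:74', '176:83', '177:109', '178:139', '179:155', '180:152', '181:144', '182:140', '183:140', '184:140', '185:140', '186:140', '187:140', '188:140', '189:140', '190:141', '191:141', '192:142', '193:142', '194:142', '195:142', '196:140', '197:145', '198:161', '199:174', '200:179', '201:179', '202:179', '203:179', '204:179', '205:179']
```

Emit:
apply_moves([
  [0,0,0,0,0,-35,120],
  [0,0,0,0,0,-35,120],
  [0,0,0,0,0,0,120],
  [0,0,0,0,0,0,255],
  [0,0,0,0,0,0,255],
  [0,0,0,0,0,0,255],
  [0,0,0,0,0,0,255],
  [0,0,0,1.2,-0.4,-1.0,255],
  [0,0,0,0,0,0,255],
  [0,0,0,0,0,0,255],
  [0,0,0,0,0,0,120],
  [0,0,0,0,0,0,120],
  [0,0,0,0,0,0,120],
  [0,0,0,0,0,35,120],
  [0,0,0,0,0,35,120],
  [0,0,0,0,0,0,120],
  [0,0,0,0,0,0,120],
])

```text
time_s: 13.75
tool_pos: [0.5944, 0.0027, 0.1807]
ee_rot: [3.139, 0.004, 2.798]
force: [-0.6, -0.8, -0.9]
gripper_width: 0.0451
grasp_force: 0.0
```

```bash
cat > e.py <<'E'
import cv2,sys
from n import *
z=np.load("last.npz"); c=(z["K"],z["d"],z["T"]); v=np.cross(k,u);B=O-[0,0,.08]
f=lambda x,y,h:proj("w",B+x*u+y*v+h*k,c)[0]
a=cv2.imread(sys.argv[1],0).astype(float)
for nm,q,w in(("hornL-",(-.022,-.065,.157),8),("hornR-",(-.022,.065,.157),8),("hornL+",(.022,-.065,.157),8),("hornR+",(.022,.065,.157),8),("mouth-",(-.011,0,.1491),8),("mouth+",(.011,0,.1491),8),("floor+",(.0085,0,.139),6)):
    p=f(*q); c0,r0=int(p[0])-2,int(p[1]); s=a[r0-w:r0+w+1,c0-3:c0+4].mean(1); g=np.abs(np.gradient(s)); i=g.argmax(); j=slice(max(0,i-2),i+3)
    rr=(np.arange(r0-w,r0+w+1)[j]*g[j]).sum()/g[j].sum(); print(nm,p.round(1),"row",round(rr,1),"diff",round(rr-p[1],1),"g",g[i].round(0))
E
python3 e.py pics/i.png; python3 w.py j.png; python3 e.py pics/j.png
```

```text
hornL- [183.8 109.7] row 110.0 diff 0.3 g 28.0
hornR- [461.7 109.7] row 110.0 diff 0.3 g 28.0
hornL+ [192.5 200.3] row 198.2 diff -2.1 g 7.0
hornR+ [453.3 200.2] row 197.9 diff -2.2 g 14.0
mouth- [322.9 131. ] row 127.7 diff -3.3 g 16.0
mouth+ [323. 175.] row 171.4 diff -3.6 g 6.0
floor+ [323.1 166.5] row 171.3 diff 4.7 g 7.0
{'time_s': 13.75, 'tool_pos': [0.5944, 0.0027, 0.1807], 'ee_rot': [3.1393, 0.0044, 2.7978], 'gripper_width': 0.0451, 'force': [-0.6326, -0.7635, -0.9268]}
hornL- [181.6 110.3] row 110.9 diff 0.6 g 30.0
hornR- [466.1 110.4] row 110.8 diff 0.5 g 27.0
hornL+ [190.5 202.9] row 200.7 diff -2.2 g 6.0
hornR+ [457.3 202.9] row 200.4 diff -2.5 g 14.0
mouth- [323.9 132.2] row 130.8 diff -1.4 g 16.0
mouth+ [324.  177.2] row 175.3 diff -1.9 g 6.0
floor+ [324.  168.5] row 165.9 diff -2.5 g 6.0
```

The notch is now within about 0.3° of the top relative to the horns. Next, go to the steel bar.

Emit:
apply_moves([
  [0,0,0,0,0,20,120],
  [0,0,-5.2,-5.1,26.4,0,120],
  [0,0,-5.2,-5.1,26.4,0,120],
  [0,0,-5.2,-5.1,26.4,0,120],
  [0,0,-5.2,-5.1,26.4,0,120],
  [0,0,-5.2,-5.1,26.4,0,120],
  [0,0,-5.2,-5.1,26.4,0,120],
  [0,0,-5.2,-5.1,26.4,0,120],
  [0,0,-5.2,-5.1,26.4,0,120],
  [0,0,-5.2,-5.1,26.4,0,120],
  [0,0,-5.2,-5.1,26.4,0,120],
  [0,0,-5.2,-5.1,26.4,0,120],
  [0,0,-4.8,-5.1,26.4,0,120],
  [0,0,0,0,0,0,120],
  [0,0,0,0,0,0,120],
])

```text
time_s: 15.3
tool_pos: [0.5316, 0.3194, 0.1979]
ee_rot: [-3.141, 0.003, 1.718]
force: [-0.3, -0.3, 0.3]
gripper_width: 0.0453
grasp_force: 0.0
```

```bash
python3 w.py k.png lock_bar=0
```

```text
{'time_s': 15.3, 'tool_pos': [0.5316, 0.3194, 0.1979], 'ee_rot': [-3.1406, 0.0028, 1.7178], 'gripper_width': 0.0453, 'force': [-0.3273, -0.2849, 0.3002]}
lock_bar [459.   18.4] 0.94 [[0.6271, 0.4773, 0.0]]
lock_bar [180.  175.6] 0.74 [[0.3894, 0.2976, 0.0]]
lock_bar [324.3 170.2] 0.67 [[0.5287, 0.3233, 0.0]]
```

View pics/k.png

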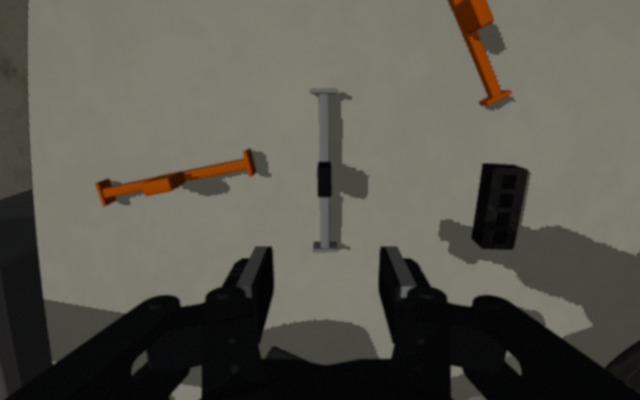

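The wrist view shows the steel bar with its black grip at (324,180), ends at (324,91) and (325,246), clear of orange look-alikes at (175,180) and (475,50).

Run:
```python
from h import *
z=np.load("last.npz"); c=(z["K"],z["d"],z["T"])
a=cv2.imread("pics/k.png",0).astype(float)
for r in(110,130,150,210,230): print(r,a[r,314:338].astype(int).tolist())
p=atz("w",[[323.5,91],[326,246]],.02,c); e=p[0]-p[1]; print(p.round(4),np.linalg.norm(e),np.degrees(np.arctan2(e[1],e[0])),p.mean(0))
print("rows of grip",a[155:202,324].astype(int).tolist(),"cols",a[175,308:340].astype(int).tolist(),a[190,308:340].astype(int).tolist())
m=p.mean(0);m[2]=0;d=e/np.linalg.norm(e);n=np.array([d[1],-d[0],0])
for h in(.018,.051):
  for s in(-.013,.013):
    for t in (-.006,.006): print(h,s,t,proj("w",m+s*d+t*n+[0,0,h],c)[0].round(1))
for s in(-.05,.05):
  for t in (-.0045,.0045): print(s,t,proj("w",m+s*d+t*n+[0,0,.018],c)[0].round(1))
```

```text
110 [125, 124, 124, 120, 113, 104, 100, 98, 97, 95, 92, 92, 91, 86, 75, 69, 69, 71, 70, 70, 70, 70, 69, 69]
130 [124, 123, 123, 123, 119, 109, 102, 98, 97, 96, 94, 93, 92, 88, 78, 69, 69, 69, 70, 70, 70, 70, 71, 71]
150 [123, 122, 123, 122, 119, 110, 103, 99, 98, 97, 95, 94, 94, 89, 78, 67, 67, 68, 69, 70, 68, 69, 69, 69]
210 [123, 122, 123, 122, 120, 115, 106, 101, 98, 97, 96, 95, 94, 91, 80, 66, 66, 68, 70, 70, 70, 69, 69, 70]
230 [124, 125, 125, 125, 124, 120, 108, 100, 97, 98, 96, 94, 93, 89, 79, 67, 65, 69, 70, 71, 71, 71, 71, 70]
[[0.5175 0.3954 0.02  ]
 [0.5407 0.2541 0.02  ]] 0.1432375078889997 99.31614196866275 [0.52907621 0.32475344 0.02      ]
rows of grip [96, 95, 95, 95, 94, 85, 63, 32, 7, 3, 2, 3, 7, 9, 11, 12, 10, 11, 12, 9, 10, 12, 10, 7, 11, 9, 9, 8, 12, 11, 12, 7, 9, 8, 10, 9, 10, 9, 8, 10, 14, 34, 63, 84, 94, 96, 96] cols [125, 125, 125, 124, 124, 124, 122, 117, 99, 67, 34, 15, 10, 11, 9, 10, 10, 10, 12, 11, 6, 9, 24, 44, 60, 67, 69, 68, 69, 69, 69, 70] [123, 123, 123, 124, 123, 123, 124, 123, 112, 81, 44, 18, 9, 9, 8, 10, 9, 10, 9, 8, 8, 8, 18, 39, 58, 68, 70, 71, 69, 70, 70, 70]
0.018 -0.013 -0.006 [318.5 186.3]
0.018 -0.013 0.006 [331.5 186.1]
0.018 0.013 -0.006 [318.  158.3]
0.018 0.013 0.006 [331.2 158.1]
0.051 -0.013 -0.006 [317.7 195.3]
0.051 -0.013 0.006 [332.1 195.1]
0.051 0.013 -0.006 [317.1 164.5]
0.051 0.013 0.006 [331.8 164.3]
-0.05 -0.0045 [320.9 224.2]
-0.05 0.0045 [330.4 224. ]
0.05 -0.0045 [318.8 116.5]
0.05 0.0045 [329.  116.4]
```

Emit:
apply_moves([
  [0,0,0.3,-2.8,3.8,-40,120],
  [0,0,0,0,0,-40,120],
  [0,0,0,0,0,-40,120],
  [0,0,0,0,0,-34,120],
  [0,0,0,0,0,-20,120],
  [0,0,0,0,0,0,120],
  [0,0,0,0,0,0,120],
], newtons=40)

```text
time_s: 16.1
tool_pos: [0.5298, 0.3223, 0.0258]
ee_rot: [3.141, 0.002, 1.72]
force: [0.1, 0.0, 0.2]
gripper_width: 0.0453
grasp_force: 0.0
```

Emit:
apply_moves([
  [0,0,0,0,0,0,255],
  [0,0,0,0,0,0,255],
  [0,0,0,0,0,0,255],
  [0,0,0,0,0,0,255],
  [0,0,0,0,0,0,255],
])

```text
time_s: 16.6
tool_pos: [0.5305, 0.3235, 0.027]
ee_rot: [3.138, 0.001, 1.721]
force: [0.5, -1.0, 5.6]
gripper_width: 0.0112
grasp_force: 43.9
```

Emit:
apply_moves([
  [0,0,0,0,0,20,255],
  [0,0,0,0,0,40,255],
  [0,0,0,0,0,45,255],
  [0,0,0,0,0,45,255],
  [0,0,-2.0,1.8,-25.6,40,255],
  [0,0,-2.4,1.8,-25.6,20,255],
  [0,0,-2.4,1.8,-25.6,0,255],
  [0,0,-2.4,1.8,-25.6,0,255],
  [0,0,-2.4,1.8,-25.6,0,255],
  [0,0,-2.4,1.8,-25.6,0,255],
  [0,0,-2.4,1.8,-25.6,0,255],
  [0,0,-2.4,1.8,-25.6,0,255],
  [0,0,-2.4,1.8,-25.6,0,255],
  [0,0,-2.4,1.8,-25.6,0,255],
  [0,0,-2.4,1.8,-25.6,0,255],
  [0,0,-2.3,1.8,-25.6,0,255],
  [0,0,0,0,0,0,255],
  [0,0,0,0,0,0,255],
  [0,0,0,0,0,0,255],
])

```text
time_s: 18.5
tool_pos: [0.551, 0.0165, 0.2353]
ee_rot: [3.141, 0.001, 1.228]
force: [-0.1, 0.5, -0.1]
gripper_width: 0.0108
grasp_force: 42.9
```

```bash
for i in 1 2 3; do python3 w.py l.png | cut -c1-110; done
python3 - <<'E'
from h import *
z=np.load("last.npz"); c=(z["K"],z["d"],z["T"]); from n import *
v=np.cross(k,u); B=O-[0,0,.08]-.0005*u-.001*v
for x in(-.022,.022):
  for yy in(-.068,.068): print(x,yy,proj("w",B+x*u+yy*v+.157*k,c)[0].round(1))
E
```

```text
{'time_s': 18.5, 'tool_pos': [0.551, 0.0165, 0.2353], 'ee_rot': [3.1408, 0.0013, 1.2277], 'gripper_width': 0.0
{'time_s': 18.55, 'tool_pos': [0.551, 0.0166, 0.2353], 'ee_rot': [3.1407, 0.0014, 1.228], 'gripper_width': 0.0
{'time_s': 18.6, 'tool_pos': [0.551, 0.0167, 0.2353], 'ee_rot': [3.1406, 0.0015, 1.2282], 'gripper_width': 0.0
-0.022 -0.068 [297.2 304.4]
-0.022 0.068 [292.6 103. ]
0.022 -0.068 [359.9 304.5]
0.022 0.068 [366.2 103.1]
```

View pics/l.png

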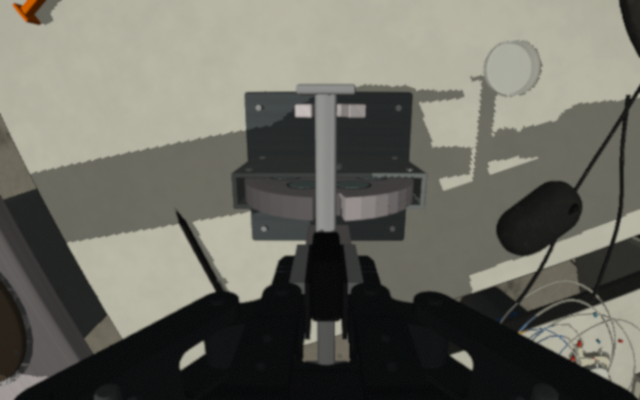

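The bar hangs upright in the grip, far end at (326,88), between the far tower's horns at (303,110) and (351,110). Working out the offset.

Run:
```python
from h import *
from n import *
z=np.load("last.npz"); c=(z["K"],z["d"],z["T"]); v=np.cross(k,u)
a=cv2.imread("pics/l.png",0).astype(float)
def edges(r,lo,hi):
    g=np.gradient(a[r-1:r+2,lo:hi].mean(0)); return lo+g.argmax(),lo+g.argmin(),a[r,lo:hi].astype(int).tolist()
for r in(140,160,215): print(r,edges(r,306,346))
print(338,edges(345,306,346))
print("plate rows",a[78:102,310:322].mean(1).astype(int).tolist(), "plate cols",a[88,290:362].astype(int).tolist())
print("horn rows",a[98:124,303].astype(int).tolist(),"cols row110",a[110,288:374].astype(int).tolist())
```

```text
140 (np.int64(315), np.int64(335), [40, 39, 39, 39, 40, 41, 40, 42, 60, 91, 119, 135, 141, 144, 144, 144, 143, 142, 140, 138, 136, 135, 135, 135, 136, 137, 136, 128, 111, 88, 64, 46, 41, 39, 38, 39, 40, 39, 39, 40])
160 (np.int64(315), np.int64(335), [42, 41, 41, 41, 42, 41, 41, 44, 59, 90, 120, 137, 142, 144, 145, 144, 143, 142, 139, 138, 137, 136, 135, 135, 137, 137, 136, 127, 110, 87, 63, 48, 42, 41, 40, 40, 41, 41, 41, 40])
215 (np.int64(315), np.int64(334), [89, 89, 90, 89, 89, 86, 76, 66, 65, 85, 114, 133, 141, 144, 146, 144, 144, 143, 141, 140, 139, 138, 137, 137, 137, 139, 136, 125, 103, 81, 68, 65, 66, 64, 61, 75, 102, 119, 127, 135])
338 (np.int64(335), np.int64(317), [107, 105, 102, 99, 98, 98, 101, 102, 101, 101, 96, 85, 76, 77, 79, 81, 81, 81, 81, 81, 81, 81, 79, 79, 79, 79, 76, 72, 73, 89, 100, 103, 103, 104, 103, 103, 104, 104, 105, 106])
plate rows [176, 176, 176, 175, 170, 155, 137, 130, 136, 140, 140, 139, 136, 130, 117, 102, 95, 100, 105, 103, 100, 98, 98, 98] plate cols [179, 179, 180, 179, 176, 166, 152, 144, 141, 140, 141, 140, 141, 140, 141, 141, 142, 141, 141, 141, 141, 141, 140, 141, 141, 141, 141, 140, 141, 142, 141, 141, 140, 141, 141, 141, 141, 141, 140, 140, 140, 141, 140, 140, 140, 141, 140, 140, 140, 141, 140, 140, 140, 140, 140, 140, 139, 139, 140, 139, 140, 139, 137, 128, 107, 96, 103, 107, 104, 104, 104, 103]
horn rows [69, 67, 69, 67, 67, 89, 133, 170, 186, 191, 191, 190, 188, 188, 188, 187, 186, 178, 153, 106, 62, 42, 39, 39, 40, 41] cols row110 [70, 68, 68, 62, 55, 62, 100, 148, 179, 189, 190, 189, 189, 188, 188, 188, 190, 192, 192, 191, 189, 182, 162, 129, 92, 71, 81, 107, 128, 139, 142, 144, 144, 143, 142, 141, 139, 137, 137, 136, 135, 134, 135, 136, 136, 128, 114, 100, 110, 139, 159, 163, 155, 140, 127, 124, 122, 124, 124, 126, 138, 151, 150, 144, 142, 142, 141, 140, 140, 140, 141, 143, 144, 144, 143, 141, 130, 97, 60, 42, 38, 38, 39, 39, 38, 39]
```

Run:
```python
from h import *
from n import *
z=np.load("last.npz"); c=(z["K"],z["d"],z["T"]); v=np.cross(k,u); B=O-[0,0,.08]
f=lambda uv,h:[round(1000*float((atz("w",[uv],h,c)[0]-B)@t),2) for t in(u,v)]
tcp=np.array([.551,.0166,.2353]); print("tcp",(tcp-B)@u*1e3,(tcp-B)@v*1e3)
for h in(.225,.228): print("bar",f((324.9,140),h),f((324.8,215),h),f((326,345),h),"plate",f((324.7,88),h+.002),"plate outer edge",f((316,83),h+.002),"inner",f((316,92.3),h+.002))
print("hornmid",f((329.7,110),.157),f((294.5,110),.157),f((365,110),.157),"rows",f((303,104),.157),f((303,116.5),.157))
```

```text
tcp -1.984069667151003 -0.39174935340255185
bar [-3.12, 51.85] [-3.13, 18.57] [-2.46, -50.51] plate [-3.23, 73.02] plate outer edge [-6.74, 74.97] inner [-6.75, 71.33]
bar [-3.12, 52.15] [-3.13, 19.53] [-2.47, -48.19] plate [-3.22, 72.91] plate outer edge [-6.66, 74.82] inner [-6.68, 71.25]
hornmid [-0.34, 62.89] [-21.46, 62.88] [20.87, 62.98] rows [-16.31, 66.39] [-16.41, 59.04]
```

Emit:
apply_moves([
  [0,0,0,2.3,-0.8,-10,255],
  [0,0,0,0,0,-20,255],
  [0,0,0,0,0,-18,255],
  [0,0,0,0,0,0,255],
  [0,0,0,0,0,0,255],
  [0,0,0,0,0,0,255],
])

```text
time_s: 19.25
tool_pos: [0.5539, 0.0152, 0.1882]
ee_rot: [3.139, 0.001, 1.227]
force: [-0.3, -0.6, -1.0]
gripper_width: 0.0115
grasp_force: 42.7
```

```bash
python3 w.py m.png
python3 - <<'E'
import cv2
a=cv2.imread('pics/m.png')[20:300,180:480]; cv2.imwrite('pics/m2.png',cv2.resize(a,None,fx=2.14,fy=2.14,interpolation=2))
E
```

```text
{'time_s': 19.25, 'tool_pos': [0.5539, 0.0152, 0.1882], 'ee_rot': [3.1393, 0.0011, 1.227], 'gripper_width': 0.0115, 'force': [-0.3331, -0.5606, -0.9598]}
```

View pics/m2.png

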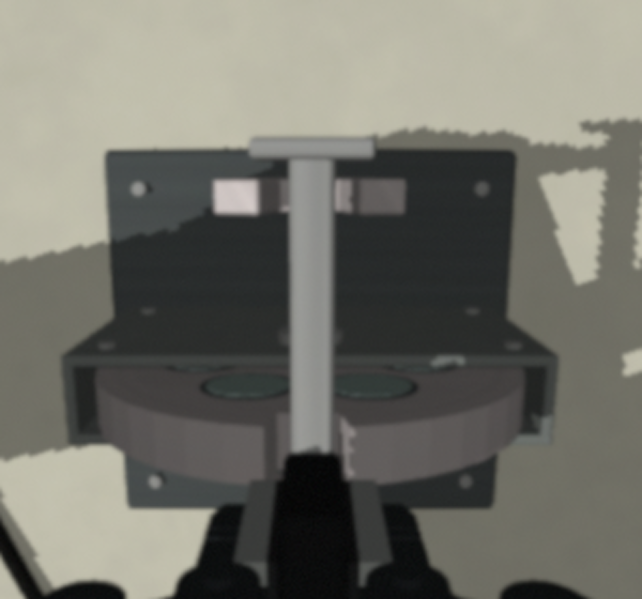

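Now horns span crop columns 213–405 (mid 309), the bar 290–333 (mid 311.5), notch edges about 277–350: the bar is centred within about 0.5 mm. Lower it.

Emit:
apply_moves([
  [0,0,0,-0.2,0.1,-5,255],
  [0,0,0,0,0,-5,255],
  [0,0,0,0,0,-5,255],
  [0,0,0,0,0,-4,255],
  [0,0,0,0,0,-3,255],
  [0,0,0,0,0,-3,255],
  [0,0,0,0,0,-2,255],
  [0,0,0,0,0,0,255],
  [0,0,0,0,0,0,255],
])

```text
time_s: 20.2
tool_pos: [0.5532, 0.0152, 0.161]
ee_rot: [3.14, 0.001, 1.227]
force: [-2.1, 0.0, 4.8]
gripper_width: 0.0112
grasp_force: 43.7
```

Emit:
apply_moves([
  [0,0,0,0,0,-1,255],
  [0,0,0,0,0,-1,255],
  [0,0,0,0,0,0,255],
  [0,0,0,0,0,0,255],
])

```text
time_s: 20.6
tool_pos: [0.5533, 0.0151, 0.1609]
ee_rot: [3.138, 0.001, 1.227]
force: [-6.5, -0.7, 16.1]
gripper_width: 0.0112
grasp_force: 45.4
```

```bash
python3 w.py o.png
python3 - <<'E'
import cv2
from h import *
from n import *
z=np.load("last.npz"); c=(z["K"],z["d"],z["T"]); v=np.cross(k,u); B=O-[0,0,.08]
a=cv2.imread('pics/o.png')[20:300,180:480]; cv2.imwrite('pics/o2.png',cv2.resize(a,None,fx=2.14,fy=2.14,interpolation=2))
g=cv2.imread('pics/o.png',0).astype(float)
E
```

```text
{'time_s': 20.6, 'tool_pos': [0.5533, 0.0151, 0.1609], 'ee_rot': [3.1381, 0.0007, 1.2267], 'gripper_width': 0.0112, 'force': [-6.4897, -0.7353, 16.0641]}
```

View pics/o2.png

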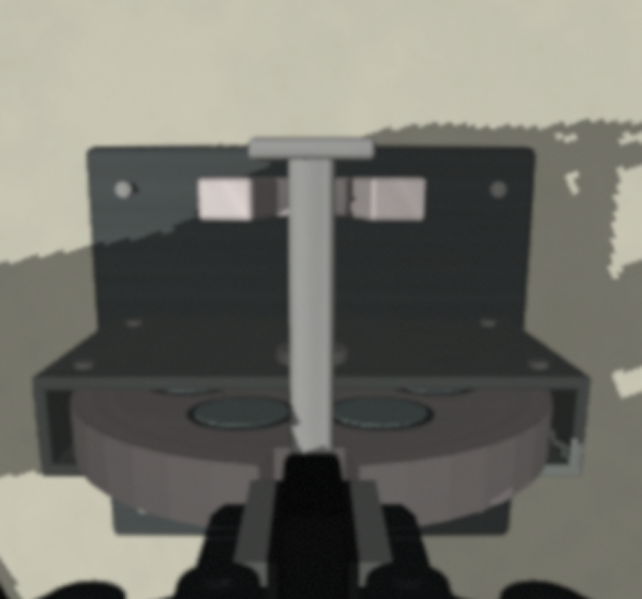

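Both horns (198–425, mid 311) and bar (290–333, mid 311) are centred, the bar top lies below the horn tops; contact of 16 N. Release and check.

Emit:
apply_moves([
  [0,0,0,0,0,1,255],
  [0,0,0,0,0,0,225],
  [0,0,0,0,0,0,180],
  [0,0,0,0,0,0,120],
  [0,0,0,0,0,0,120],
  [0,0,0,0,0,15,120],
  [0,0,0,0,0,40,120],
  [0,0,0,0,0,35,120],
  [0,0,0,0,0,0,120],
  [0,0,0,0,0,0,120],
])

```text
time_s: 21.65
tool_pos: [0.5538, 0.0152, 0.2497]
ee_rot: [3.139, 0.001, 1.227]
force: [-1.4, 0.2, -0.6]
gripper_width: 0.045
grasp_force: 0.0
```

```bash
python3 w.py q.png lock_bar=.134 saddle=.134
python3 - <<'E'
from h import *
from n import *
z=np.load("last.npz"); c=(z["K"],z["d"],z["T"]); v=np.cross(k,u)
B=O-[0,0,.08]-.0005*u-.001*v
for dz in(0,.004):
  for y in(-.076,-.072,.072,.076):
    print(dz,y,[(proj("w",B+x*u+y*v+(.154+dz)*k,c)[0]).round(1).tolist() for x in(-.012,.012)])
  for y in(-.04,.04): print("bar",dz,y,[(proj("w",B+x*u+y*v+(.152+dz)*k,c)[0]).round(1).tolist() for x in(-.0045,.0045)])
  for y in(-.013,.013): print("grip top",dz,y,[(proj("w",B+x*u+y*v+(.185+dz)*k,c)[0]).round(1).tolist() for x in(-.006,.006)])
for y in(-.068,.068): print("horn",y,[(proj("w",B+x*u+y*v+.157*k,c)[0]).round(1).tolist() for x in(-.0215,.0215)])
a=cv2.imread('pics/q.png')[60:360,170:470]; cv2.imwrite('pics/q2.png',cv2.resize(a,None,fx=2,fy=2,interpolation=2))
E
```

```text
{'time_s': 21.65, 'tool_pos': [0.5538, 0.0152, 0.2497], 'ee_rot': [3.139, 0.001, 1.2268], 'gripper_width': 0.045, 'force': [-1.3569, 0.1774, -0.5646]}
saddle [325.2 197.1] 0.81 [[0.5528, 0.0147, 0.134]]
0 -0.076 [[308.2, 300.8], [340.1, 300.8]]
0 -0.072 [[308.1, 296.1], [340.1, 296.1]]
0 0.072 [[305.2, 95.8], [342.6, 95.8]]
0 0.076 [[305.1, 89.4], [342.7, 89.4]]
bar 0 -0.04 [[317.9, 255.8], [330.3, 255.8]]
bar 0 0.04 [[317.2, 145.3], [330.7, 145.3]]
grip top 0 -0.013 [[314.2, 237.7], [333.7, 237.7]]
grip top 0 0.013 [[313.9, 197.0], [333.9, 197.0]]
0.004 -0.076 [[308.0, 303.7], [340.3, 303.6]]
0.004 -0.072 [[307.9, 298.9], [340.4, 298.9]]
0.004 0.072 [[304.9, 95.7], [342.9, 95.7]]
0.004 0.076 [[304.8, 89.2], [343.0, 89.2]]
bar 0.004 -0.04 [[317.8, 258.1], [330.3, 258.1]]
bar 0.004 0.04 [[317.1, 146.0], [330.8, 146.0]]
grip top 0.004 -0.013 [[314.1, 240.1], [333.8, 240.1]]
grip top 0.004 0.013 [[313.7, 198.7], [334.1, 198.7]]
horn -0.068 [[295.0, 293.4], [353.2, 293.4]]
horn 0.068 [[290.1, 102.2], [357.7, 102.2]]
```

View pics/q2.png

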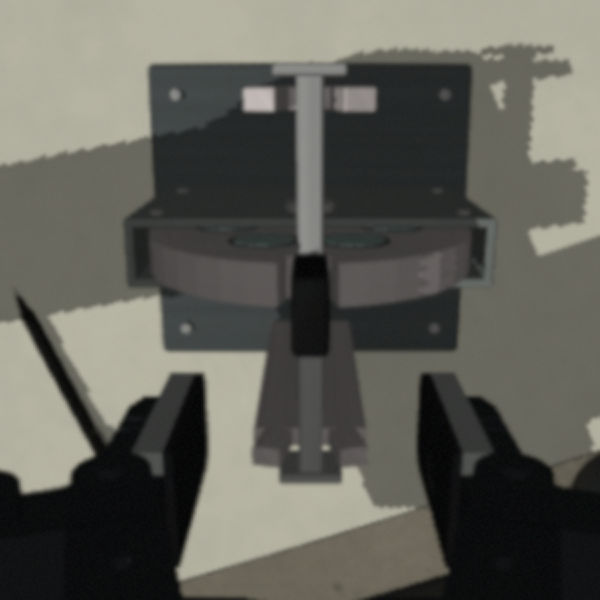

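The bar's ends are at about (310,68) and (310,480) in the crop. It is centred between the horn pairs at both towers, and both end plates hang outside the towers. At contact the TCP stood at 0.161 m, against 0.027 m when the bar was grasped on the desk, so its origin is at 134 mm, which is fully seated with no tilt. The robot is clear, so I'll back off and hand in.

Emit:
apply_moves([
  [0,0,0,0,0,30,120],
  [0,0,0,0,0,30,120],
  [0,0,0,0,0,0,120],
  [0,0,0,0,0,0,120],
  [0,0,0,0,0,0,120],
])

```text
time_s: 22.3
tool_pos: [0.5528, 0.0152, 0.3076]
ee_rot: [-3.14, 0.003, 1.227]
force: [-0.2, -0.4, 0.4]
gripper_width: 0.0453
grasp_force: 0.0
```

```bash
python3 -c "
from station import env
print(env.state()['time_s'],env.hand_in())"
```

```text
the job is handed in; nothing more can be done
22.3 None
```

I handed the job in at 22.3 s: by my measurements the notch is within about 0.3° of the top and the steel lock bar is fully down in both saddles and the notch, released grip up, and I moved nothing else on the desk; the hand-in returned no verdict.

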